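# Swing the charging arm over the earbuds

## Robot

A 6-joint arm with a two-finger parallel gripper is mounted at the origin on the work surface. World frame = base frame: x ahead of the robot, y to its left, z up, the work surface at z = 0. Lengths are in m, angles in rad, forces in N, time in s.
With the tool pointing down it reaches from about 0.35 to 0.725 m from the base axis. Payload 4.3 kg.
Tool frame: the origin (TCP) lies between the finger pads; the fingertips stand 17 mm ahead of it and the grasp point (between the pads) lies 2 mm behind it; z points along the fingers, y is the direction in which the jaws open and shut (so a half turn about z gives the same grasp; the last joint's range is limited). The gripper opens to 85 mm and grips with 20 to 120 N. Pads are 22 mm wide; open, the fingers measure 114 mm over their backs; the gripper's body (76 mm by 85 mm) begins 54 mm behind the grasp point. The pads swing forward as they close: fully open they stand 13 mm farther back than shut.
Start: joints at [-1.445, 0.377, 0.081, 1.274, 0, 1.46], TCP at [0.134, -0.559, 0.215] pointing down, gripper open.
Joint ranges: [-2.72, 2.72], [-0.84, 1.66], [-1.02, 1.22], [-1.77, 2.12], [-1.37, 1.28], [-3.14, 3.14]. Speed limits (rad/s): [2.57, 2.57, 3.14, 3.14, 3.14, 3.14].

## Interface

Orientations are given as a unit quaternion [w, x, y, z].
In Python, from rig import robot gives the robot as it stands. Calls block until the motion is done:
- robot.movep(position, orientation): joint-space move of the TCP to a pose.
- robot.servo_line(position, frame=None, max_speed=0.15, threshold=None): straight line of the TCP; frame=None keeps the orientation; max_speed is the mean speed in m/s. With threshold (N) it stops when the force on the tool has changed by that much, and returns True; else False.
- robot.move_joints(angles): joint-space move.
- robot.set_gripper(opening, strength=None): finger opening in m; strength is the grip in N (None keeps the last); returns when the fingers have stopped.
- robot.dwell(seconds).
- robot.inverse_kinematics(position, orientation): joint angles nearest the present ones, or None.
- robot.sense(): the state.
- robot.read_camera(name): name is "side" or "top"; returns a dict with "color" (384x512x3 uint8, red, green, blue), "vfov" (degrees; the focal length in pixels is half the picture's height over the tangent of half this angle, whatever the lens; pixels are square), "cx", "cy" (the principal point, pixels), "k1" (the pictures are not rectified: a ray, as slopes to the right and down, at radius r is drawn at 1 + k1 r^2 times it, then the intrinsics apply), "rvec" (rotation vector, rad) and "tvec" (3), from world to camera coordinates, as OpenCV has them. Camera axes: x right, y down, z forward; pixel columns grow to the right and rows downward; lengths in m; the calibration is good to about 2 mm. A picture is of the moment at which its call begins. There is no depth.
A pose or a line that the arm cannot do raises robot.Unreachable and nothing moves.
- robot.job_done(): hands the job in, once; it reports no verdict.
The state is a dict: "t": time; "qpos": joint angles; "joint_velocities": joint speeds; "joint_efforts": joint torques, N m; "tool_pos": TCP position; "tool_rot": TCP orientation; "force": force on the tool from outside, world axes, zero at the start; "moment": the same for the moment, N m; "gripper_width": finger opening in m.
Only numpy, scipy, OpenCV 4.12 (cv2) and the standard library are available. Lean on these libraries where they do the work, as an engineer would, in place of code of your own. Each camera call takes 0.05 s, during which the arm holds its last target. There are 200 camera calls.

## Task

With a fingertip against its side, push the charging stand's swing arm round until the blue puck at its end is centred over the white earbuds case, and leave it there; then press the green power button on the stand fully down and let it come back up. Only push and press: do not take the arm between the fingers, do not lift anything, leave the earbuds case and everything else where they are, and do not press the button before the puck is over the case.

Things in the scene. Friction and masses are not known exactly. Their poses are not given: they have to be found in the camera images.
- stand: Charcoal charging stand, fixed. Origin on the vertical pivot axis of its swing arm, at shelf level. Round foot, radius 45 mm, 10 mm high. Two round pads (radius 42 mm, top at 10 mm) lie 130 mm from the pivot at bearings +65 and -65 degrees from its +x axis; the green button is on its -x side. The arm turns 1.6 rad to either side of its +x axis and starts between the pads, clear of both.
- swing: Swing arm, turns level about the pivot. Origin on the pivot axis at shelf level, +x along the arm to the puck. Aluminium bar 12 mm wide, x 0 to 135 mm, underside 56 and top 78 mm above the shelf, nothing under it between hub and puck. Hub cap radius 17 mm, top at 80 mm. Friction 0.08 N m: about 1 N at 80 mm out moves it; it stays where it is left.
- puck (a point): Centre of the underside of the round blue charging puck (40 mm wide, 10 mm thick) below the arm's end, 130 mm from the pivot, 44 mm above the shelf. It passes 8 mm above the earbuds case.
- earbuds: White rounded earbuds case with a thin grey seam, 58 x 46 x 26 mm, loose, lying on one of the two pads (either one). Origin: centre of its underside, 10 mm above the shelf.
- bikelight: Black bicycle light with a red lens on top, 58 x 40 x 24 mm, loose, lying on the other pad. Origin: centre of its underside. Leave alone.
- power_top (a point): Centre of the top face of the round green power button (radius 13 mm), 68 mm from the pivot on the stand's -x side, 32 mm above the shelf, 10 mm proud of its black housing (radius 21 mm). It is pressed straight down: travel 6 mm, about 4 N when fully down; springs back up.
- power (a joint): Travel of the button in m: 0 up, 0.006 fully down.
- dish: Mustard ceramic dish with a folding steel key in it, 110 mm wide, 28 mm high, loose. Origin: centre of its underside. Leave alone.
- woodbox: Small wooden box, 78 x 58 x 45 mm, loose. Origin: centre of its underside. Leave alone.
- shades: Clear plastic sunglasses case with a flip-top lid, 155 x 62 x 55 mm (long side along its x), loose. Origin: centre of its underside. Leave alone.
Things that resemble listed ones, but are neither listed nor needed, are in the scene too. Several things have the shape of the earbuds; the one meant has the colours described above.

How it is judged:
On the way, in this order (a step that is already met when the one before it is completed fails the run):
1. the puck rests centred over the earbuds case (horizontal distance between puck and earbuds below 0.01 m and angular speed of swing below 0.08 rad/s), for 0.3 s.
2. the power button is pressed down with the puck over the case (horizontal distance between puck and earbuds below 0.01 m and value of joint power above 0.0045 m), for 0.05 s.
At the end, for the whole second after the job is handed in: The puck's centre is within 10 mm (level) of the earbuds case's centre, the arm at rest, the button up again, the case within 8 mm of where it lay (all of step 1 and value of joint power below 0.0015 m and distance of earbuds from where it was at the start of the episode below 0.008 m); the robot touches nothing.
It fails at once if the button is pressed while the puck is not over the earbuds case (horizontal distance between puck and earbuds above 0.01 m and value of joint power above 0.003 m).
It fails at once if the arm is taken between the fingers (x of the grasp point in the frame of swing between 0.01 and 0.16 m and y of the grasp point in the frame of swing between -0.006 and 0.006 m and z of the grasp point in the frame of swing between 0.03 and 0.087 m).
It fails at once if the earbuds case is shifted or lifted (distance of earbuds from where it was at the start of the episode above 0.008 m).
It fails at once if another thing is shifted or lifted (distance of any of bikelight, dish, woodbox, shades from where it was at the start of the episode above 0.01 m).
It also fails if it takes over 50 s, if anything falls off the work surface, if the arm or the gripper's body presses on something with over 40 N, if the wrist force passes 120 N, or if a joint passes its speed limit or range.

## Working session

There is one attempt and no reset: what is moved stays moved. The work goes in short steps, each a Python script; the robot and the scene stay as the last script left them, time stands still between calls to the robot, and variables do not carry over. Pictures are saved under pics/ and viewed, about 8 in all and at most 12, crops included, and the job is handed in when it is done.

```bash
mkdir -p pics; ls
cat > h.py <<'E'
import numpy as np, cv2
from rig import robot
def cam(n):
    c=robot.read_camera(n); im=c["color"]; H=im.shape[0]
    f=H/2/np.tan(np.radians(c["vfov"])/2)
    c["K"]=np.array([[f,0,c["cx"]],[0,f,c["cy"]],[0,0,1.]]); c["D"]=np.array([c["k1"],0,0,0.])
    c["R"]=cv2.Rodrigues(np.array(c["rvec"],float))[0]; c["t"]=np.array(c["tvec"],float); return c
def ray(c,uv):
    p=cv2.undistortPoints(np.array([[uv]],float),c["K"],c["D"])[0,0]
    return -c["R"].T@c["t"], c["R"].T@np.array([p[0],p[1],1])
def onz(c,uv,z):
    o,d=ray(c,uv); return o+d*(z-o[2])/d[2]
def proj(c,P):
    return cv2.projectPoints(np.array(P,float).reshape(-1,3),np.array(c["rvec"],float),c["t"],c["K"],c["D"])[0][:,0]
def save(c,n): cv2.imwrite("pics/"+n,cv2.cvtColor(c["color"],cv2.COLOR_RGB2BGR))
E
python3 - <<'E'
from h import *
ims=[]
for n in("top","side"):
    c=cam(n); ims.append(c["color"]); np.save("pics/%s.npy"%n,c,allow_pickle=True); print(n,-c["R"].T@c["t"],c["R"][2],c["vfov"],c["k1"])
    cv2.imwrite("pics/%s0.png"%n,cv2.resize(c["color"][:,:,::-1],(768,576)))
E
```

```text
pics
top [0.4527814  0.05987079 1.21522851] [ 0.10212705  0.00166334 -0.99476997] 42.44720099597725 -0.006586750330108422
side [ 0.54205482 -0.44308424  0.68079717] [ 0.0198917   0.61816017 -0.78580043] 57.20657616200054 -0.03363201439338146
```

View pics/top0.png

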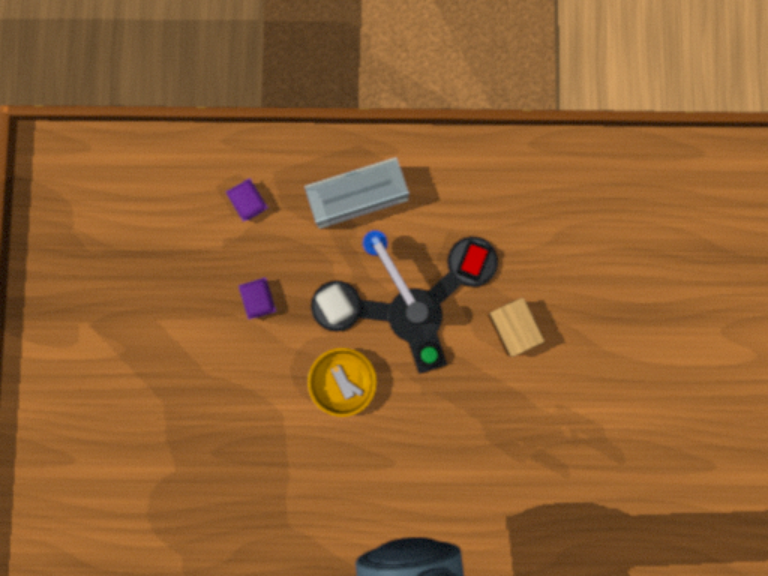

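View pics/side0.png

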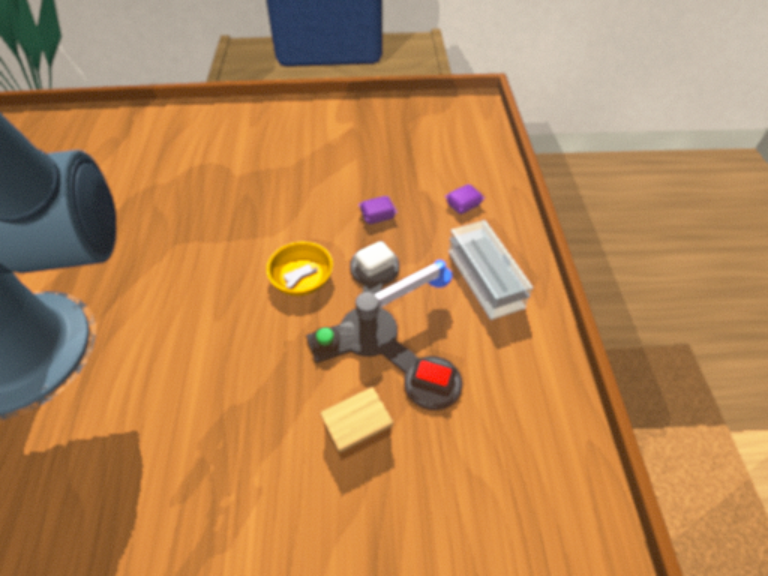

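Candidates (pixels in the 768x576 top view): the white case on the left pad (335,305), and two purple blocks of the same shape at (246,200) and (257,298). The red-lensed bicycle light is on the other pad at (474,261). By colour the white one on the pad is the target. Next I measure and check it in one crop.

```bash
cat > meas.py <<'E'
from h import *
def blob(c,lo,hi,box=None,show=None):
    hsv=cv2.cvtColor(c["color"],cv2.COLOR_RGB2HSV); m=cv2.inRange(hsv,lo,hi)
    if box: k=np.zeros_like(m); k[box[1]:box[3],box[0]:box[2]]=255; m&=k
    n,l,s,ce=cv2.connectedComponentsWithStats(m); i=1+np.argmax(s[1:,4]); 
    pts=cv2.findNonZero((l==i).astype(np.uint8)); return ce[i],s[i,4],cv2.minAreaRect(pts)
def tri(o):
    A=np.zeros((3,3));b=np.zeros(3)
    for p,d in o:
        d=d/np.linalg.norm(d);M=np.eye(3)-np.outer(d,d);A+=M;b+=M@p
    return np.linalg.solve(A,b)
E
python3 - <<'E'
from meas import *
T=np.load("pics/top.npy",allow_pickle=True).item();S=np.load("pics/side.npy",allow_pickle=True).item()
G=((45,90,60),(75,255,255));B=((105,140,90),(120,255,255));W=((0,0,165),(180,60,255));R=((0,200,120),(3,255,255))
for n,lh,z,bt,bs in(("btn",G,.032,None,None),("puck",B,.05,(230,140,280,180),(270,165,310,200)),("case",W,.036,(205,185,243,222),(230,155,270,190)),("red",R,.034,None,None)):
    a=blob(T,*lh,bt);b=blob(S,*lh,bs)
    print(n,a[0].round(1),a[1],b[0].round(1),b[1],"top",onz(T,a[0],z).round(4),"side",onz(S,b[0],z).round(4),"tri",tri([ray(T,a[0]),ray(S,b[0])]).round(4), a[2])
print("hub",onz(T,(417/1.5,313/1.5),.08).round(4))
a=cv2.resize(T["color"][140:260,195:345],None,fx=5,fy=5,interpolation=cv2.INTER_CUBIC)
cv2.imwrite("pics/crop1.png",a[:,:,::-1])
E
```

```text
btn [285.5 236.1] 107 [19.2 18.3] 874 top [ 0.4752 -0.0122  0.032 ] side [-0.3475  1.0081  0.032 ] tri [ 0.3909 -0.0284  0.5144] ((285.5000305175781, 236.00003051757812), (10.60660171508789, 10.60660171508789), 45.0)
puck [248.6 160.4] 121 [294.9 184.7] 72 top [0.654  0.0777 0.05  ] side [0.6564 0.0714 0.05  ] tri [0.6566 0.0778 0.042 ] ((249.25001525878906, 160.75), (12.727920532226562, 14.849241256713867), 45.0)
case [221.7 202.4] 344 [249.2 170.2] 318 top [0.5539 0.1411 0.036 ] side [0.5524 0.1341 0.036 ] tri [0.5536 0.1415 0.0279] ((221.64706420898438, 202.41175842285156), (21.265823364257812, 16.463863372802734), 59.03623962402344)
red [315.8 172.8] 207 [288.9 248.6] 248 top [ 0.6284 -0.0846  0.034 ] side [ 0.627 -0.086  0.034] tri [ 0.628  -0.0848  0.0321] ((315.7758483886719, 172.8103485107422), (11.698805809020996, 18.012447357177734), 21.801406860351562)
hub [0.5371 0.0082 0.08  ]
```

View pics/crop1.png

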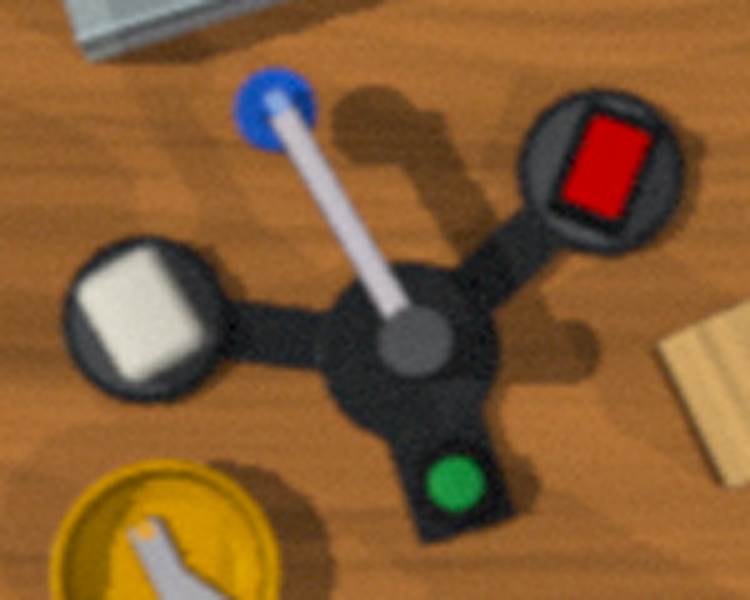

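The crop confirms it: white case at crop (140,310) on the left pad, and the bar from hub (415,340) to puck (275,108). The pivot is about (0.537, 0.008), and the arm must turn counter-clockwise from about 30° to 83°. I'll push with the back of the closed fingers along an arc.

```bash
cat >> h.py <<'E'
from scipy.spatial.transform import Rotation as Ro
P=np.array([.537,.0082]); r=.08
def quat(b,s=1):
    y=s*np.array([-np.sin(b),np.cos(b),0]); z=np.array([0,0,-1.]); x=np.cross(y,z)
    return np.roll(Ro.from_matrix(np.c_[x,y,z]).as_quat(),1)
def pose(bdeg,off,z=.077,s=1):   # tool centre beside a bar at bearing bdeg, off m on its clockwise side
    b=np.radians(bdeg); p=P+r*np.array([np.cos(b),np.sin(b)])+off*np.array([np.sin(b),-np.cos(b)])
    return np.r_[p,z],quat(b,s)
E
python3 - <<'E'
from h import *
print(robot.sense()["tool_rot"],robot.sense()["t"])
for s in(1,-1):
    for b in(30,55,83): 
        q=robot.inverse_kinematics(*pose(b,.03,s=s)); print(s,b,None if q is None else np.round(q,2))
E
```

```text
[-9.11446900e-04  9.93056675e-01  1.17633373e-01 -9.10879501e-06] 0.1
1 30 [-0.07  0.54 -0.03  1.    0.   -0.59]
1 55 [-0.01  0.52 -0.06  0.99  0.   -0.97]
1 83 [ 0.04  0.47 -0.15  0.96  0.   -1.41]
-1 30 [-0.07  0.54 -0.03  1.    0.    2.55]
-1 55 [-0.01  0.52 -0.06  0.99  0.    2.17]
-1 83 [ 0.04  0.47 -0.15  0.96  0.    1.73]
```

Run:
```python
from h import *
robot.set_gripper(0)
p,q=pose(30,.045,.22); robot.movep(p,q)
p,q=pose(30,.045); robot.servo_line(p,q)
p,q=pose(30,.024); robot.servo_line(p,q,max_speed=.04)
for b in range(36,73,6):
    p,q=pose(b,.0205); robot.servo_line(p,q,max_speed=.04)
s=robot.sense(); print(s["t"],s["tool_pos"],p,s["force"],s["gripper_width"])
p,q=pose(72,.0405); robot.servo_line(p,q,max_speed=.06)
p,q=pose(72,.0405,.2); robot.servo_line(p,q)
robot.movep([.42,-.2,.25],q)   # clear the view
c=cam("top"); np.save("pics/top1.npy",c,allow_pickle=True); cv2.imwrite("pics/crop2.png",cv2.resize(c["color"][140:260,195:345],None,fx=5,fy=5,interpolation=cv2.INTER_CUBIC)[:,:,::-1])
print(robot.sense()["t"])
```

```text
7.95 [0.58152511 0.07776383 0.077079  ] [0.58121802 0.07794967 0.077     ] [-0.07060878  0.08727445  0.09980521] -3.0002684439634883e-05
10.7
```

View pics/crop2.png

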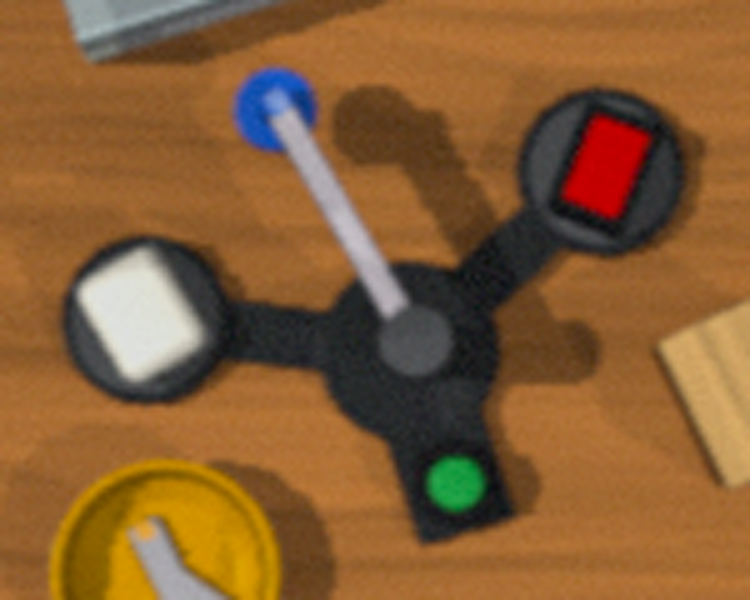

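The picture shows the bar unmoved, with the puck still at crop (275,108), although the tool went through the planned arc and felt about 0 N. Before any more pushing I need to see where the fingertip really is next to the bar.

Run:
```python
from h import *
p,q=pose(30,.045,.2); robot.movep(p,q)
p,q=pose(30,.045); robot.servo_line(p,q)
s=robot.sense(); print(s["t"],s["tool_pos"],p,s["gripper_width"])
c=cam("side"); np.save("pics/side2.npy",c,allow_pickle=True); 
tip=p-[0,0,.017]; print("tip px",proj(c,[tip,p, [*P,.08]]).round(1))
t=cam("top"); print("tip px top",proj(t,[tip]).round(1)); np.save("pics/top2.npy",t,allow_pickle=True)
A=cv2.resize(c["color"][90:290,190:390],(600,600),interpolation=cv2.INTER_CUBIC)
cv2.imwrite("pics/side2.png",A[:,:,::-1])
```

```text
12.8167 [0.62964743 0.00882271 0.07825477] [0.62878203 0.00922886 0.077     ] 0.0002796936539801731
tip px [[286.  204.2]
 [286.5 199.5]
 [243.8 200.7]]
tip px top [[277.4 170.6]]
```

View pics/side2.png

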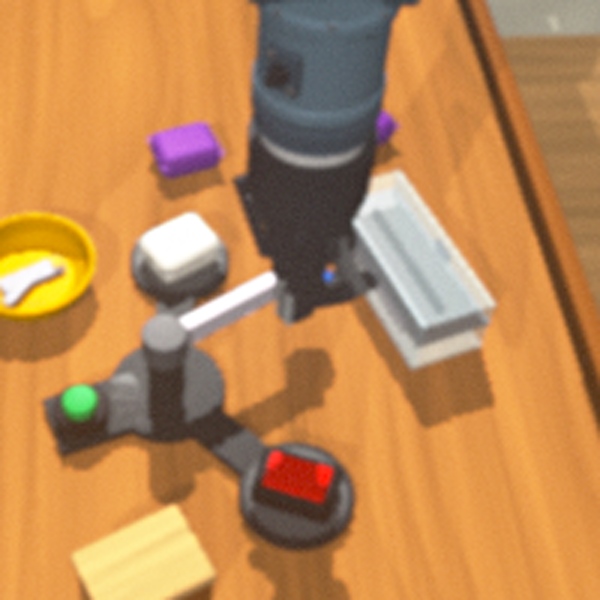

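The side view shows the gripper's lowest black corner at crop (290,318), close to the bar's far part (270,290), and the blue puck visible behind at (330,275). The tip projects at crop (288,342), lower than anything visible there. I'll zoom in on both views.

Run:
```python
from h import *
s=robot.sense(); print(s["tool_pos"],s["tool_rot"],s["force"],s["qpos"])
p,q=pose(30,.045); print(q)
L=lambda n:np.load("pics/%s.npy"%n,allow_pickle=True).item()
out=[]
for n,(x,y),w in(("side2",(245,140),90),("top2",(225,130),90)):
    c=L(n); im=cv2.resize(c["color"][y:y+w,x:x+w],(400,400),interpolation=cv2.INTER_CUBIC)
    im=cv2.convertScaleAbs(im,alpha=1.8,beta=15); k=400/w
    for pt,col in((p-[0,0,.017],(255,255,0)),(p,(0,255,0))):
        u=(proj(c,[pt])[0]-[x,y]+.5)*k; cv2.drawMarker(im,tuple(int(v) for v in u),col,1,14,1)
    out.append(im)
cv2.imwrite("pics/zoom.png",np.hstack(out)[:,:,::-1])
```

```text
[0.62994849 0.00900905 0.07852317] [ 1.27806033e-03 -2.58754088e-01  9.65942265e-01 -4.78902627e-04] [-0.28628856  0.13699597  0.12671102] [-8.63287754e-02  5.51625856e-01 -1.45843856e-03  1.01498250e+00
 -2.85400777e-05 -6.09793594e-01]
[ 0.         -0.25881905  0.96592583  0.        ]
```

View pics/zoom.png

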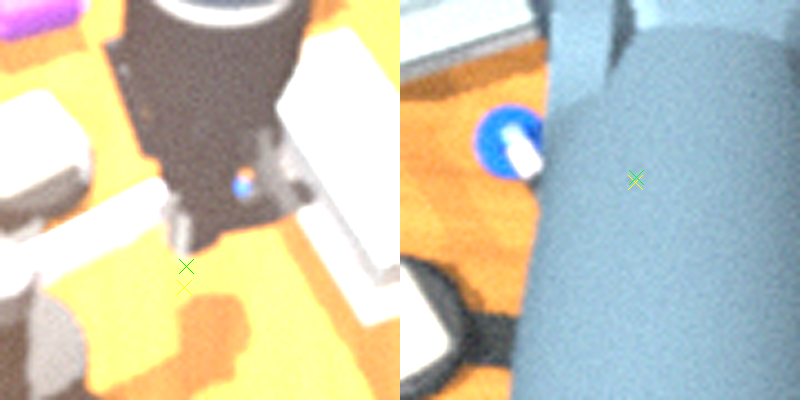

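Run:
```python
from h import *
L=lambda n:np.load("pics/%s.npy"%n,allow_pickle=True).item()
s=robot.sense(); print(s["t"],s["tool_pos"],s["gripper_width"])
p=np.array([.6295,.0090,.078]); y=np.array([-.5,.866]); x=np.array([-.866,-.5])
c=cam("side"); X,Y,w=225,110,110; k=600/w
im=cv2.resize(c["color"][Y:Y+w,X:X+w],(600,600),interpolation=cv2.INTER_CUBIC)
im=cv2.convertScaleAbs(im,alpha=2.5,beta=30)
def box(hx,hy,z0,z1,col):
    C=[[*(p[:2]+a*hx*x+b*hy*y),z] for z in(z0,z1) for a,b in((1,1),(1,-1),(-1,-1),(-1,1))]
    U=((proj(c,C)-[X,Y]+.5)*k).astype(int)
    for i in range(4):
        for a,b in((i,(i+1)%4),(i+4,(i+1)%4+4),(i,i+4)): cv2.line(im,tuple(map(int,U[a])),tuple(map(int,U[b])),col,1)
box(.011,.0145,.061,.134,(255,0,0)); box(.038,.0425,.134,.17,(0,255,0))
cv2.imwrite("pics/wire.png",im[:,:,::-1])
```

```text
12.9167 [0.62994849 0.00900905 0.07852317] 9.32929439836712e-05
```

View pics/wire.png

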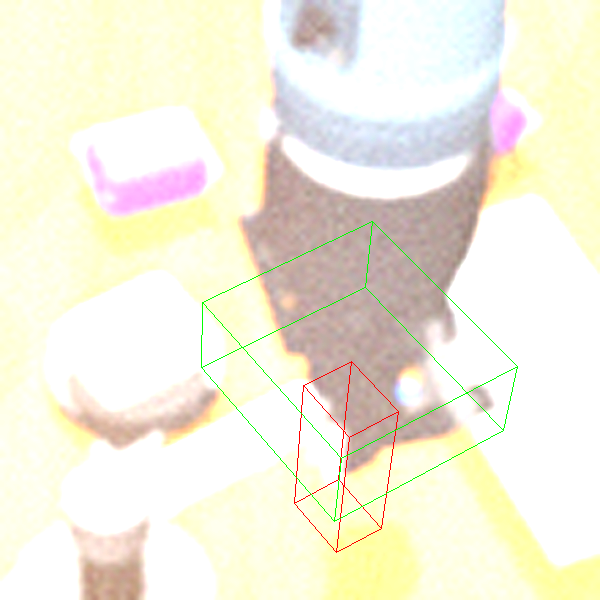

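The wireframe at the reported pose (red = fingers) does not match. The visible gripper ends about 45 mm above the predicted tip, and nothing is drawn where the fingers should be. I'll check tip length directly: take a side view of the tool over clear shelf, then touch down gently with a force stop.

Run:
```python
from h import *
p,q=pose(30,.045,.2); robot.servo_line(p,q)
q=quat(0.)
robot.movep([.42,-.17,.15],q); robot.servo_line([.42,-.17,.06],q); robot.dwell(.3)
s=robot.sense(); print(s["t"],s["tool_pos"],s["gripper_width"])
c=cam("side"); np.save("pics/side3.npy",c,allow_pickle=True)
hit=robot.servo_line([.42,-.17,.008],q,max_speed=.02,threshold=3); s=robot.sense(); print(hit,s["tool_pos"],s["force"],s["t"])
u=proj(c,[[.42,-.17,.043],[.42,-.17,.06]]); print(u)
x,y=(u[0]-[70,100]).astype(int); x=max(x,0);y=max(y,0)
im=cv2.resize(c["color"][y:y+140,x:x+140],(600,600),interpolation=cv2.INTER_CUBIC)
for v,col in zip(u,((255,255,0),(0,255,0))): cv2.drawMarker(im,tuple(int(t) for t in (v-[x,y]+.5)*600/140),col,1,14,1)
cv2.imwrite("pics/side3.png",cv2.convertScaleAbs(im,alpha=1.4,beta=15)[:,:,::-1])
```

```text
16.0667 [ 0.42066693 -0.17035788  0.06072908] -0.00018590718094101965
False [ 0.42002281 -0.17001298  0.00804437] [-1.26463646 -0.53494972  0.06230793] 18.8667
[[185.31061226 289.55101693]
 [183.85257991 285.90838997]]
```

View pics/side3.png

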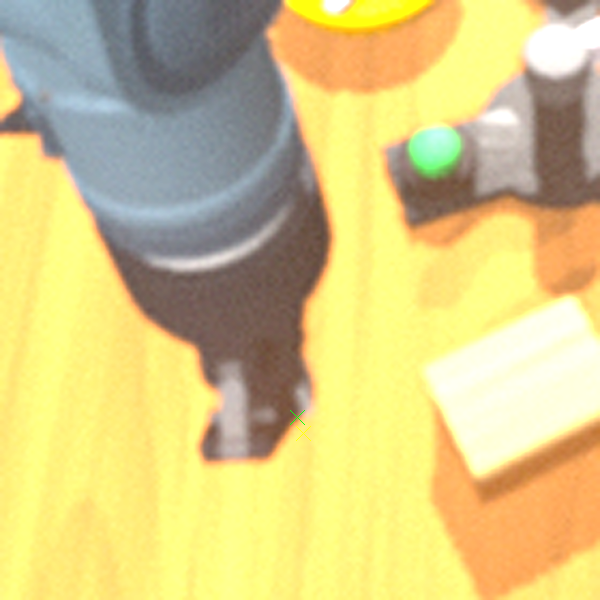

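The tool reached TCP z = 0.008 with no contact, where 0.017 was expected, so the tip is higher or elsewhere than stated. I'll keep descending under the force stop to find the true tip length, and compare the flange and tip pixels with the predicted axis.

Run:
```python
from h import *
c=np.load("pics/side3.npy",allow_pickle=True).item()
for z in(.0,.043,.06,.116,.16,.2,.22,.25): print(z,proj(c,[[.42,-.17,z]]).round(1), "zoom",((proj(c,[[.42,-.17,z]])-[115,189])*4.286).round(0))
print("R",c["R"].round(3))
q=quat(0.)
try:
    hit=robot.servo_line([.42,-.17,-.04],q,max_speed=.02,threshold=3); 
except Exception as e: print(repr(e)); hit=None
s=robot.sense(); print(hit,s["tool_pos"],s["tool_rot"],s["force"],s["moment"],s["t"],s["qpos"],s["gripper_width"])
c=cam("side"); np.save("pics/side4.npy",c,allow_pickle=True)
cv2.imwrite("pics/side4.png",cv2.resize(c["color"][160:360,80:280],(600,600),interpolation=cv2.INTER_CUBIC)[:,:,::-1])
```

```text
0.0 [[188.8 298.1]] zoom [[316. 468.]]
0.043 [[185.3 289.6]] zoom [[301. 431.]]
0.06 [[183.9 285.9]] zoom [[295. 415.]]
0.116 [[178.6 272.8]] zoom [[273. 359.]]
0.16 [[173.9 261. ]] zoom [[253. 309.]]
0.2 [[169.1 249. ]] zoom [[232. 257.]]
0.22 [[166.5 242.5]] zoom [[221. 229.]]
0.25 [[162.4 231.9]] zoom [[203. 184.]]
R [[ 0.999 -0.042 -0.008]
 [-0.038 -0.785 -0.618]
 [ 0.02   0.618 -0.786]]
True [ 0.41993034 -0.16998268 -0.01675551] [-6.62140306e-05  6.69346460e-07  9.99999998e-01  2.21798929e-05] [-1.33617542  0.70162656  6.1752361 ] [0.09035874 0.17353057 0.03316848] 20.1833 [-5.24791299e-01  3.56485909e-01 -6.21056620e-01  5.93390631e-01
 -2.79604335e-05 -5.24789958e-01] -0.0002652499379520203
```

View pics/side4.png

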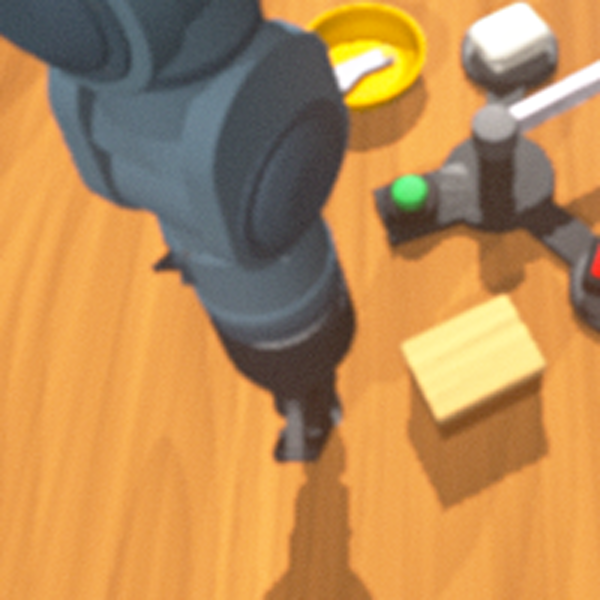

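The shelf contact came at reported z = -0.017, so the real tip is about 34 mm above where the report puts it. The tip pixel, at (300,455) in this crop, is also offset sideways. Next I test whether cameras and world agree (wood box in both views, robot base), to separate a camera error from a robot error.

Run:
```python
from h import *
L=lambda n:np.load("pics/%s.npy"%n,allow_pickle=True).item()
T=L("top");S=L("side");S4=L("side4")
print("box",onz(T,(517/1.5,328/1.5),.045),onz(S,(357/1.5,418/1.5),.045))
print("tip",onz(S4,(180,311.7),0),onz(S4,(185,311),0))
print("base side",proj(S,[[0,0,0],[0,0,.1]]),"base top",proj(T,[[0,0,0],[.1,0,.3]]))
for n in("top","side","side4"): c=L(n); print(n,c["rvec"],c["tvec"],c["cx"],c["cy"],c["vfov"])
s=robot.sense(); print(s["tool_pos"],s["force"])
robot.servo_line([.42,-.17,.05]); robot.dwell(.2)
t=cam("top"); np.save("pics/top5.npy",t,allow_pickle=True); print(t["rvec"],proj(t,[[.42,-.17,.05]]),robot.sense()["t"])
cv2.imwrite("pics/top5.png",cv2.resize(t["color"],(768,576))[:,:,::-1])
```

```text
box [ 0.51768119 -0.15142088  0.045     ] [ 0.52068397 -0.15306028  0.045     ]
tip [ 0.40469921 -0.19685501  0.        ] [ 0.41439669 -0.19585559  0.        ]
base side [[ 12.10134708 233.1446612 ]
 [-13.63303957 207.77094646]] base top [[278.51114854 438.70387783]
 [286.81325659 445.72190879]]
top [ 2.1799213  -2.15671049  0.10980794] [0.05570019 0.57514576 1.16253202] 254.86152788914205 194.50401826201806 42.44720099597725
side [ 2.47418997 -0.05516538  0.00846389] [-0.55490475  0.09366085  0.79808534] 252.8242277760109 192.5137072931496 57.20657616200054
side4 [ 2.47418997 -0.05516538  0.00846389] [-0.55490475  0.09366085  0.79808534] 252.8242277760109 192.5137072931496 57.20657616200054
[ 0.41990565 -0.16994415 -0.01678393] [-0.32143402  0.38734396  6.47409828]
[ 2.1799213  -2.15671049  0.10980794] [[353.31474778 260.40375516]] 21.0833
```

View pics/top5.png

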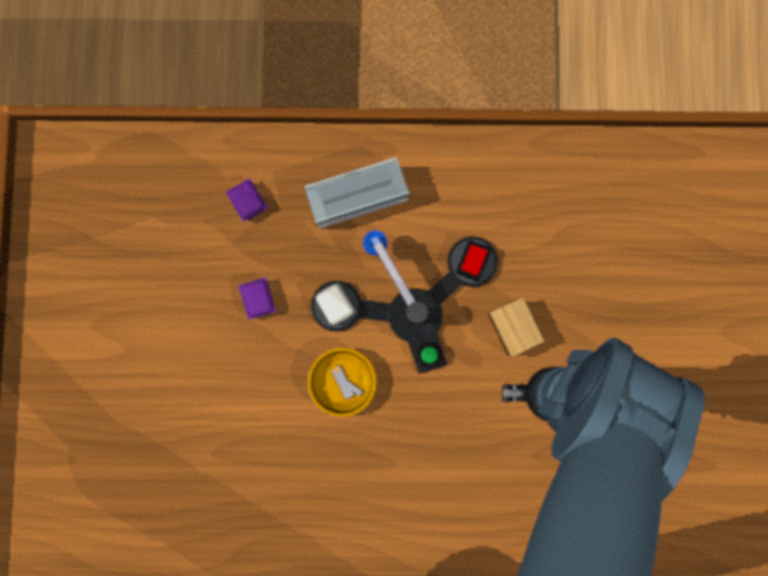

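In the top view the gripper's near end shows at display (513,393), left of the predicted spot, while the side view had it right and low. Static things agree between the cameras to 3 mm, so the cameras are fine and the tool is what disagrees. I'll take both views at this one pose, put predicted axis points on them, and triangulate the tip.

Run:
```python
from h import *
s=robot.sense(); p=np.array(s["tool_pos"]); print(p,s["gripper_width"])
out=[]
for n in("side","top"):
    c=cam(n); np.save("pics/%s6.npy"%n,c,allow_pickle=True)
    u=proj(c,[p+[0,0,d] for d in(-.017,.017,.06,.15)])
    o=(u[0]-[40,45]).astype(int) if n=="side" else (u[0]-[40,45]).astype(int); w=80; k=5
    im=cv2.resize(c["color"][o[1]:o[1]+w,o[0]:o[0]+w],(400,400),interpolation=cv2.INTER_CUBIC)
    im=cv2.convertScaleAbs(im,alpha=1.6,beta=25); print(n,o,u.round(1).tolist())
    for v,col in zip(u,((255,0,0),(0,255,0),(0,255,255),(255,0,255))): cv2.drawMarker(im,tuple(int(t) for t in (v-o+.5)*k),col,1,12,2)
    out.append(im)
cv2.imwrite("pics/mos6.png",np.hstack(out)[:,:,::-1])
```

```text
[ 0.41912552 -0.16949941  0.04897688] 6.159835549060856e-05
side [145 246] [[185.8, 291.6], [182.9, 284.4], [178.8, 274.3], [168.7, 249.1]]
top [311 215] [[351.6, 260.5], [354.5, 261.0], [358.3, 261.6], [367.5, 263.1]]
```

View pics/mos6.png

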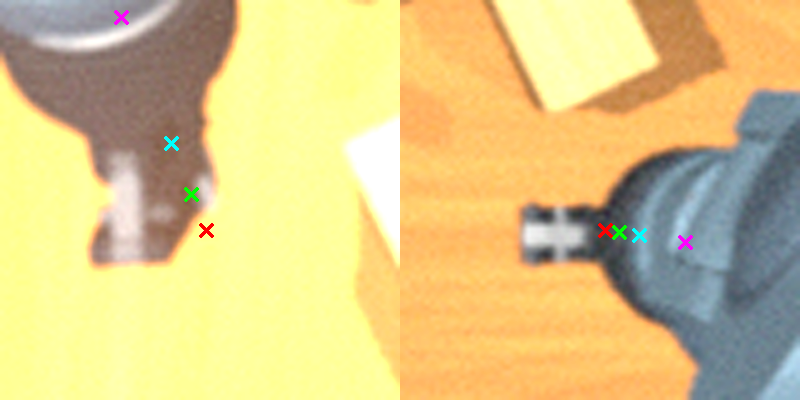

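This pose shows it. In the top crop a finger sticks out to +y (522-590, 235), and in the side crop the other finger is splayed towards the camera, bottom at (130,262). There is no closed tip at the red mark, so the fingers look apart although the reported width is 0. I'll command the gripper to different widths and see in the pictures what really changes.

Run:
```python
from h import *
L=lambda n:np.load("pics/%s6.npy"%n,allow_pickle=True).item()
S,T=L("side"),L("top")
print("side tip ray",[onz(S,(170.5,297.9),z).round(3).tolist() for z in(.03,.05,.07)])
print("top end ray",[onz(T,(335.6,261.7),z).round(3).tolist() for z in(.03,.05,.07,.1)])
tiles=[]
for g in(0,.04,.085):
    robot.set_gripper(g); robot.dwell(.3); s=robot.sense(); print(g,s["gripper_width"],s["t"],s["tool_pos"])
    cs,ct=cam("side"),cam("top"); np.save("pics/g%d.npy"%(g*1000),[cs,ct],allow_pickle=True)
    a=cs["color"][240:320,135:225]; b=ct["color"][215:295,300:390]
    print("diff",[int((cv2.absdiff(x["color"],y["color"]).max(2)>50).sum()) for x,y in((cs,S),(ct,T))])
    tiles.append(np.vstack([cv2.convertScaleAbs(cv2.resize(x,(262,262*80//90),interpolation=cv2.INTER_CUBIC),alpha=1.6,beta=25) for x in(a,b)]))
robot.set_gripper(0); s=robot.sense(); print(s["gripper_width"],s["t"])
cv2.imwrite("pics/grip.png",np.hstack(tiles)[:,:,::-1])
```

```text
side tip ray [[0.39, -0.18, 0.03], [0.395, -0.188, 0.05], [0.4, -0.196, 0.07]]
top end ray [[0.416, -0.132, 0.03], [0.417, -0.129, 0.05], [0.417, -0.125, 0.07], [0.418, -0.12, 0.1]]
0 0.00010206670769770265 21.7 [ 0.42007102 -0.17003412  0.0500574 ]
diff [130, 0]
0.04 0.0403180897453965 22.5667 [ 0.41999987 -0.16999107  0.04999571]
diff [426, 38]
0.085 0.08476023042011897 23.4833 [ 0.419986   -0.16999498  0.04998865]
diff [842, 151]
0.00022103854911604022 24.35
```

View pics/grip.png

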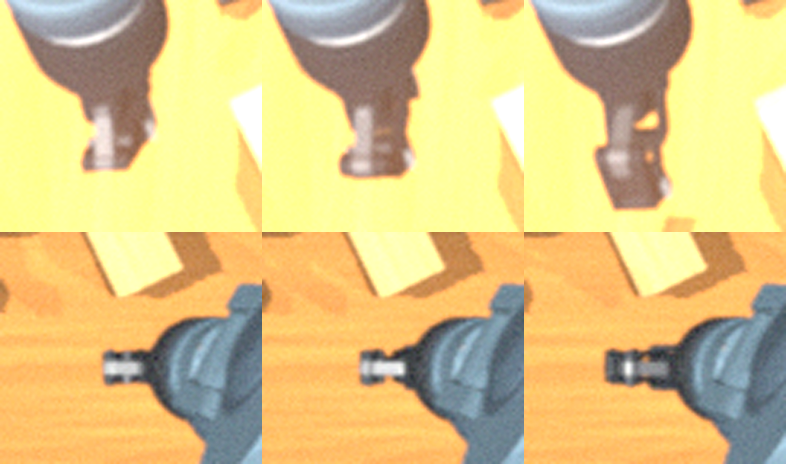

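The pictures show that the gripper does close. The splayed parts are its outer knuckles: placing them at the axis x puts them about 70–90 mm above the TCP. The shut tips sit on the axis, near TCP + 17 mm. Both the shelf contact and the side view therefore give a tip about 34 mm higher than assumed, with no sideways offset. The first sweep passed over the bar. I'll redo the push 34 mm lower, then measure the puck numerically from the top view while hovering over the button.

```bash
cat >> h.py <<'E'
ZP=.043; BTN=np.array([.4745,-.0122])
def hover():
    robot.movep(np.r_[BTN,.10],quat(np.radians(40)))
def puckstate():
    from meas import blob
    c=cam("top"); a=blob(c,(105,140,90),(120,255,255),(190,120,300,240)); q=onz(c,a[0],.05)[:2]; d=q-P
    print("t",robot.sense()["t"],"puck px",a[0].round(1),a[1],q.round(4),"r",np.hypot(*d).round(4),"bearing",np.degrees(np.arctan2(d[1],d[0])).round(2)); return c
E
python3 - <<'E'
from h import *
d=np.array([.5539,.1411])-P; print("case bearing",np.degrees(np.arctan2(d[1],d[0])),np.hypot(*d))
robot.servo_line([.42,-.17,.12],max_speed=.25)
p,q=pose(30,.045,.12); robot.movep(p,q)
p,q=pose(30,.045,ZP); robot.servo_line(p,q)
p,q=pose(30,.024,ZP); robot.servo_line(p,q,max_speed=.06)
for b in(38,50,62,72,80):
    p,q=pose(b,.0205,ZP); robot.servo_line(p,q,max_speed=.05)
    print(b,robot.sense()["force"].round(2))
p,q=pose(80,.04,ZP); robot.servo_line(p,q,max_speed=.1)
p,q=pose(80,.04,.12); robot.servo_line(p,q,max_speed=.25)
hover(); c=puckstate(); save(c,"after.png")
E
```

```text
case bearing 82.75297634279764 0.1339702205715882
38 [-0.17 -0.33  0.24]
50 [0.14 0.26 0.77]
62 [ 0.45 -1.32 -0.31]
72 [ 0.88  0.97 -0.4 ]
80 [-0.04  0.24 -0.2 ]
t 30.775 puck px [222.2 199. ] 146 [0.5609 0.1391] r 0.1331 bearing 79.67
```

The arm moved. It is now at bearing 79.7° and the case is at 82.8°, so about 7 mm is left. One more small push, then re-measure.

Run:
```python
from h import *
p,q=pose(80,.035,.12); robot.movep(p,q)
p,q=pose(80,.035,ZP); robot.servo_line(p,q,max_speed=.2)
p,q=pose(80,.0205,ZP); robot.servo_line(p,q,max_speed=.06)
p,q=pose(83.1,.0205,ZP); robot.servo_line(p,q,max_speed=.03)
p,q=pose(83.1,.04,ZP); robot.servo_line(p,q,max_speed=.1)
p,q=pose(83.1,.04,.12); robot.servo_line(p,q,max_speed=.25)
hover(); c=puckstate(); save(c,"after2.png")
from meas import blob
T=np.load("pics/top.npy",allow_pickle=True).item()
m=cv2.inRange(cv2.cvtColor(c["color"],cv2.COLOR_RGB2HSV),(0,0,165),(180,60,255))[185:222,205:243]
print("white left around puck", np.argwhere(m>0).mean(0)[::-1]+[205,185], (m>0).sum())
for n,lh in(("btn",((45,90,60),(75,255,255))),("red",((0,200,120),(3,255,255)))): print(n,[blob(x,*lh)[0].round(1) for x in(T,c)])
print(robot.sense()["tool_pos"])
```

```text
t 34.125 puck px [221.6 201.9] 131 [0.5541 0.1403] r 0.1332 bearing 82.64
white left around puck [224.29946524 202.81818182] 187Traceback (most recent call last):
  File "<stdin>", line 13, in <module>
  File "meas.py", line 5, in blob
    n,l,s,ce=cv2.connectedComponentsWithStats(m); i=1+np.argmax(s[1:,4]);
                                                      ~~~~~~~~~^^^^^^^^^
    return _wrapfunc(a, 'argmax', axis=axis, out=out, **kwds)
    return bound(*args, **kwds)
ValueError: attempt to get argmax of an empty sequence
```

The puck is at bearing 82.6° and its blob centre is within about 1 mm of the case's. Now I press the button under a force stop.

Run:
```python
from h import *
q=quat(np.radians(40))
robot.servo_line(np.r_[BTN,.03],q,max_speed=.12); robot.dwell(.2)
hit=robot.servo_line(np.r_[BTN,.003],q,max_speed=.025,threshold=8)
s=robot.sense(); print("hit",hit,s["tool_pos"],s["force"].round(2),s["t"]); robot.dwell(.2); print(robot.sense()["force"].round(2))
```

```text
hit True [ 0.47442317 -0.01221505  0.00919992] [-1.01 -0.74  5.9 ] 35.8667
[-1.7   0.41  6.99]
```

The stop came at tip height 0.026, exactly full travel, with about 7 N. I'll retract and check.

Run:
```python
from h import *
from meas import blob
robot.servo_line(np.r_[BTN,.12],max_speed=.15)
robot.movep([.38,-.15,.2],quat(0.)); robot.dwell(.2)
c=puckstate(); T=np.load("pics/top.npy",allow_pickle=True).item()
for n,lh in(("btn",((45,90,60),(75,255,255))),("red",((0,200,120),(3,255,255))),("yellow",((18,200,120),(26,255,255)))):
    print(n,[blob(x,*lh,(190,90,380,290))[0].round(1) for x in(T,c)])
s=robot.sense(); print(s["force"].round(2),s["t"])
robot.job_done()
```

```text
t 37.975 puck px [221.7 202. ] 131 [0.5538 0.1401] r 0.133 bearing 82.74
btn [array([285.5, 236.1]), array([285.6, 236.3])]
red [array([315.8, 172.8]), array([315.7, 172.9])]
yellow [array([228.4, 253.6]), array([228.4, 253.6])]
[ 0.16 -0.32  0.54] 37.975
the job is handed in; nothing more can be done
```

I pushed the swing arm round with the closed fingertips until the blue puck was over the white case. Then I pressed the green button fully down, let it come back up, and handed the job in at about 38 s. No verdict is reported.

**Last checks**
- **Puck:** it sits about 1 mm from the case's centre, as measured before the puck covered it (bearing 82.7° against 82.8°).
- **Button press:** the stop came with the tip at 26 mm, which is full travel, at about 7 N. In the last picture the green button is at its starting pixel to within 0.2 px; that top view shows sideways position, not height.
- **Other things:** the bicycle light and dish are at their starting pixels to within 0.1 px. I did not re-measure the box or the sunglasses case, and the puck now hides most of the earbuds case.
- **Robot:** it stands clear of everything, with the force reading near zero.

**What disagreed**
- **Tip height:** the fingertips stand about 17 mm behind the reported TCP, not 17 mm ahead. A touch on the shelf and the side view both showed this, and the button press fitted it.
- **First sweep:** because of that, it passed above the bar without touching it. If the judge takes the grasp point from the reported TCP instead of the real fingers, that sweep would have crossed the bar's forbidden zone (grasp height about 79 mm, limit 87 mm) and failed the run; I could not check which it uses.
- **Pictures:** I viewed 12, the maximum, instead of the planned 8, because of this fault. The final checks are therefore numerical only.

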